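Clear the hob into the cook's caddy

TASK

The hob is about to be switched on: clear the pepper mill, the jam jar and the two spice jars that stand on it into the caddy on the worktop, each upright and right down in the well bored for it. Set them down rather than dropping them, and leave alone the honey jar and the other spice jar that already stand on the wooden worktop.

Things in the scene. Friction and masses are not known exactly. Their poses are not given: they have to be found in the camera images.
- pepper_mill: Dark brown wooden pepper mill left on the hob. Loose, 0.13 to 0.24 kg, 150 mm tall; foot 58 mm across, narrow waist, round head 50 mm across between 109 and 139 mm above its underside (fixed to the body; grip it there), small steel knob from 139 to 150 mm. Origin: centre of its underside, z up its axis; round.
- jam_jar: Round glass jar of red jam with a white screw lid, left on the hob. Loose, 0.26 to 0.47 kg, 97 mm tall; body 62 to 65 mm across, lid 61 mm across from 86 to 97 mm above its underside. Origin: centre of its underside, z up its axis; round.
- spice_jar_1: Spice jar, dark label, red cap, left on the hob: the black glass plate on the robot's left, its top 4 mm above the worktop, from y = 0.26 m leftward. Loose, 0.11 kg, 106 mm tall; glass body 42 mm across, cap 45 mm across from 85 to 106 mm up. A twin (other_spice_jar) stands on the wooden worktop. Origin: centre of its underside, z up; round.
- spice_jar_2: Spice jar, green label, red cap, the second one left on the hob. Loose; sizes, weight and origin as spice_jar_1.
- mill_block: Tallest block of the caddy, 44 mm high, pale wood; round well 66 mm across, 38 mm deep, rim bevelled 3 mm, for the pepper mill's foot. All four blocks are 98 mm square and fixed in the caddy, a two-by-two square 101 mm between centres; which is in which bay differs. Origin: centre of its underside, 6 mm above the worktop, z up; the well's floor is at z = 6 mm.
- jar_block: Lowest block of the caddy, 22 mm high, with the widest round well, 76 mm across and 16 mm deep, for the jam jar. Origin as mill_block, well's floor at z = 6 mm. The caddy itself is a fixed dark wooden tray 220 mm square, walls 26 mm high, two facing walls raised to hand-grip cheeks 56 mm high and 9 mm thick; it stands turned by up to 0.25 rad.
- spice_block_1: One of two equal blocks of the caddy, 30 mm high, with the narrowest round well, 53 mm across and 24 mm deep, for one spice jar; either jar from the hob may go in either block. Origin as mill_block, well's floor at z = 6 mm.
- spice_block_2: The other block for a spice jar, equal to spice_block_1. Overhead, a wall cupboard with a microwave hangs over the back of the worktop: underside 0.45 m up, from x = 0.60 m on, right of y = 0.25; carry things across nearer to the robot than that.
- other_spice_jar: Spice jar, dark label, red cap, that stands on the wooden worktop, not on the hob: right of the caddy, or between hob and kettle; sizes and origin as spice_jar_1. Loose; it stays where it is.
- honey_jar: Round glass jar of honey with a white lid, 69 mm across and 99 mm tall, a little bigger than the jam jar; it stands on the wooden worktop, right of the caddy or between hob and kettle. Loose; it stays where it is. Origin: centre of its underside, z up.

How it is judged:
By the outcome, as a careful person would: the job done as asked, in the order asked, and still so for the second after the job is handed in, with the robot touching nothing.
It also fails if it takes over 118 s, if anything falls off the work surface, if the arm or the gripper's body presses on something with over 40 N, if the wrist force passes 120 N, or if a joint passes its speed limit or range.

ROBOT

A 7-joint arm with a two-finger parallel gripper is mounted at the origin on a cart in front of the work surface, level with it; the furniture and walls round the work are solid. World frame = base frame: x ahead of the robot, y to its left, z up, the work surface at z = 0. Lengths are in m, angles in rad, forces in N, time in s.
With the tool pointing down it reaches from about 0.4 to 0.85 m from the base axis. Payload 4.5 kg.
Tool frame: the origin (TCP) lies where the fingers leave the gripper's body, on its centre line; the fingertips stand 73 mm ahead of it and the grasp point (between the pads) lies 54 mm ahead of it; z points along the fingers, y is the line along which they close (so a half turn about z gives the same grasp; the last joint's range is limited). The gripper opens to 85 mm and grips with 20 to 120 N. Pads are 22 mm wide; open, the fingers measure 114 mm over their backs; the gripper's body (76 mm by 85 mm) begins 54 mm behind the grasp point. The pads swing forward as they close: fully open they stand 13 mm farther back than shut.
Start: joints at [-1.302, 0.689, -0.195, 1.565, 0.157, 0.902, -0.215], TCP at [0.145, 0.608, 0.304] pointing down, gripper open.
Joint ranges: [-3.01, 3.01], [-0.46, 2.08], [-1.47, 1.51], [0.13, 2.56], [-1, 4.14], [0.04, 2.09], [-2.66, 2.66]. Speed limits (rad/s): [2.57, 2.57, 3.14, 3.14, 3.14, 3.14, 3.14].

INTERFACE

Orientations are given as a rotation vector (axis times angle).
In Python, from rig import status, cams, close_job gives the robot as it stands.
- The arm moves only by the shell command python3 -m inch 'ROWS' [FORCE]. ROWS is JSON, a list of rows, each an object with "slide": the shift along the tool's x, y, z in m, a list of three; "roll": the turn about the tool's z in degrees; "hand": the closure, from -1 (fully open) to 1 (shut). In form: [{"slide": [tx, ty, tz], "roll": roll, "hand": hand}, ...]. A call has exactly 10 rows; each row shifts and turns the commanded pose from where the row before left it, along the tool's axes as they then stand; what a row does not reach is not made up. A row lasts 1/8 s, in which the tool goes at most 62.5 mm and 10.7 degrees, less where a joint would pass 70% of its speed; a pose out of reach is approached as far as the arm can. A call with a gripper value outside its range is refused whole. The fingers move at their own pace and stop on an object; FORCE is the grip in N (left out, the last holds). Time passes only in rows, so rows that do not move let the fingers close, or fill a call up. It gives the time, the measured TCP pose, the force, the opening and the grip force at its end, in the units of the state.
- status.sense(): the state, without advancing time (a new reading comes with each control period).
- cams.capture(name): name is "scene" or "top" or "wrist"; returns a dict with "image" (384x512x3 uint8, blue, green, red), "depth" (384x512 float32, m along the optical axis (not along the pixel's ray), 0 where there is no reading), "fx", "fy", "cx", "cy" (pixels), "rvec" (rotation vector, rad) and "tvec" (3), from world to camera coordinates, as OpenCV has them; the wrist camera has in their place "tool_from_camera" (4x4, takes a point from camera to tool coordinates, whose origin is the TCP and whose axes are the flange's). Camera axes: x right, y down, z forward; pixel columns grow to the right and rows downward; lengths in m; the calibration is good to about 2 mm. A picture is of the moment at which its call begins: read the wrist's pose just before it.
- close_job(): hands the job in; it is judged then, once.
The state is a dict: "clock": time; "q": joint angles; "joint_vel": joint speeds; "joint_efforts": joint torques, N m; "tcp_pos": TCP position; "orientation": TCP orientation; "ft_force": force on the tool from outside, world axes, zero at the start; "moment": the same for the moment, N m; "grip_width": opening from 0.0 (shut) to 1.0 (fully open); "grip_force": force on a finger pad.
Only numpy, scipy, OpenCV 4.12 (cv2) and the standard library are available. Lean on these libraries where they do the work, as an engineer would, in place of code of your own. Each camera call takes 0.05 s, during which the arm holds its last target. There are 200 camera calls.

## Working session

There is one attempt and no reset: what is moved stays moved. The work goes in short steps, Python scripts to look and compute and a shell command to move; the robot and the scene stay as the last step left them, time stands still between calls to the robot, and variables do not carry over. Pictures are saved under pics/ and viewed, at most 14 in all, crops included, and the job is handed in when it is done.

```bash
ls; mkdir -p pics
cat > h.py <<'E'
import numpy as np, cv2
from rig import status, cams
from scipy.spatial.transform import Rotation as R
def cap(n):
    s=status.sense(); c=cams.capture(n)
    if n=='wrist':
        T=np.eye(4);T[:3,:3]=R.from_rotvec(s['orientation']).as_matrix();T[:3,3]=s['tcp_pos']
        M=T@np.array(c['tool_from_camera'])
    else:
        W=np.eye(4);W[:3,:3]=R.from_rotvec(np.ravel(c['rvec'])).as_matrix();W[:3,3]=np.ravel(c['tvec']);M=np.linalg.inv(W)
    d=c['depth'];v,u=np.indices(d.shape)
    P=np.stack([(u-c['cx'])/c['fx']*d,(v-c['cy'])/c['fy']*d,d],-1)@M[:3,:3].T+M[:3,3]
    P[d==0]=np.nan
    return c,P,M
E
python3 - <<'E'
from h import *
for n in ['scene','top']:
    c,P,M=cap(n); cv2.imwrite(f'pics/{n}0.png',c['image']); np.savez(f'{n}0.npz',P=P,im=c['image'],M=M,k=[c['fx'],c['fy'],c['cx'],c['cy']]); print(n,M.round(3),c['fx'],c['cx'])
s=status.sense();print(s)
print(R.from_rotvec(s['orientation']).as_matrix().round(3))
E
```

```text
pics
scene [[ 0.776 -0.549  0.309  0.214]
 [-0.63  -0.68   0.375 -0.335]
 [ 0.004 -0.485 -0.874  0.972]
 [ 0.     0.     0.     1.   ]] 365.760260936672 254.79516770010977
top [[-0.019 -0.992  0.126  0.404]
 [-1.     0.02   0.005  0.038]
 [-0.007 -0.126 -0.992  1.192]
 [ 0.     0.     0.     1.   ]] 398.15862051118864 253.54968572663242
{'clock': 0.1, 'q': array([-1.30217214,  0.68989519, -0.19452734,  1.56625429,  0.15731167,
        0.90249222, -0.21515371]), 'joint_vel': array([-2.84084089e-04,  6.07318779e-07,  1.47145116e-04, -1.98764992e-03,
       -6.58577698e-04,  8.21113877e-04,  1.46218761e-04]), 'joint_efforts': array([-3.63077153e-03, -5.40600765e+01, -1.27128135e+00, -1.58984649e+01,
        9.43805877e-03,  4.42005956e-03, -1.82585995e-05]), 'tcp_pos': array([0.14534508, 0.60738541, 0.3031636 ]), 'orientation': array([-3.67947853e-01, -3.11990072e+00,  2.59961202e-03]), 'ft_force': array([-0.15283991,  0.73406665, -0.5081389 ]), 'moment': array([ 0.02583285, -0.04915752,  0.03165488]), 'grip_force': 0.0, 'grip_width': 1.0030937810417493}
[[-0.973  0.233 -0.   ]
 [ 0.233  0.973 -0.002]
 [-0.    -0.002 -1.   ]]
```

View pics/scene0.png

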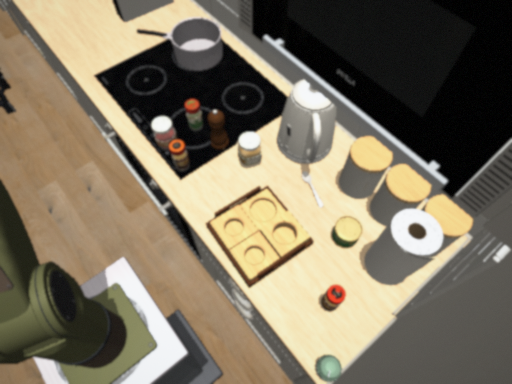

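View pics/top0.png

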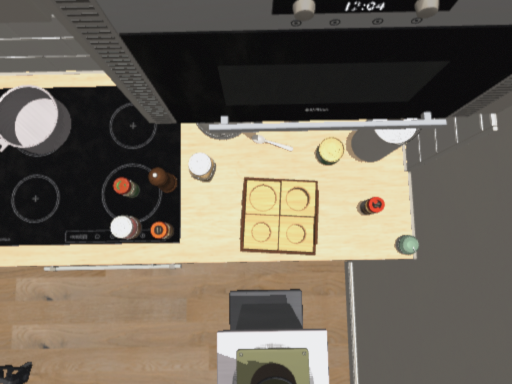

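The top view shows the mill's head at (158,178), the spice jars' caps at (122,187) and (160,230), the jam lid at (122,227), the honey lid at (200,165) and the twin spice jar at (374,205). The caddy is centred near (280,216), with wells at (262,198), (298,198), (262,232) and (296,233).

Run:
```python
from h import *
from scipy.optimize import least_squares
D={n:np.load(n+'0.npz') for n in ['top','scene']}
def circ(p,r0):
    f=lambda a:np.hypot(p[:,0]-a[0],p[:,1]-a[1])-a[2]
    s=least_squares(f,[*p.mean(0)[:2],r0],loss='soft_l1',f_scale=.002);return s.x
P=D['top']['P']
for n,(u,v),h in [('mill',(158,178),.154),('sp',(122,187),.11),('sp',(160,230),.11),('jam',(122,227),.101),('honey',(200,165),.099),('tw',(374,205),.106)]:
    c=P[v,u]
    for m in D:
        Q=D[m]['P'].reshape(-1,3);Q=Q[~np.isnan(Q[:,0])]
        s=Q[(np.hypot(*(Q[:,:2]-c[:2]).T)<.06)&(abs(Q[:,2]-h)<.006)]
        if len(s)<5: print(n,m,'few',c.round(3));continue
        (x,y),r=cv2.minEnclosingCircle((s[:,:2]*1000).astype(np.float32))
        print(n,m,c.round(3),'z',np.median(s[:,2]).round(4),'mean',s[:,:2].mean(0).round(4),'mec',round(x),round(y),round(r,1),len(s))
# caddy
for m in D:
    Q=D[m]['P'].reshape(-1,3);c=P[216,280]
    Q=Q[(abs(Q[:,0]-c[0])<.17)&(abs(Q[:,1]-c[1])<.17)]
    print(m,'centre',c)
    s=Q[(Q[:,2]>.018)&(Q[:,2]<.07)]
    print(cv2.minAreaRect((s[:,:2]*1000).astype(np.float32)))
    print(np.histogram(s[:,2],bins=np.arange(.01,.07,.002)))
    # height map
for u,v in [(262,198),(298,198),(262,232),(296,233),(248,185),(310,184),(247,245),(310,246),(276,210),(285,210),(276,219),(285,219)]:
    print(u,v,P[v,u].round(3))
im=D['top']['im'][165:265,225:335];cv2.imwrite('pics/c1.png',cv2.resize(im,None,fx=5,fy=5,interpolation=2))
```

```text
mill top [0.581 0.298 0.141] z 0.1527 mean [0.5877 0.3048] mec 588 305 5.7 16
mill scene [0.581 0.298 0.141] z 0.154 mean [0.5874 0.3066] mec 588 307 5.7 13
sp top [0.563 0.403 0.114] z 0.1094 mean [0.5678 0.4078] mec 568 409 22.3 202
sp scene [0.563 0.403 0.114] z 0.1115 mean [0.5674 0.4081] mec 569 410 24.5 135
sp top [0.444 0.299 0.109] z 0.1094 mean [0.4444 0.3037] mec 445 303 22.1 198
sp scene [0.444 0.299 0.109] z 0.1109 mean [0.444  0.3045] mec 444 306 22.6 155
jam top [0.454 0.406 0.1  ] z 0.1001 mean [0.4552 0.4079] mec 455 409 30.4 384
jam scene [0.454 0.406 0.1  ] z 0.1014 mean [0.4544 0.4088] mec 454 411 31.1 266
honey top [0.623 0.192 0.099] z 0.097 mean [0.6264 0.1936] mec 627 194 32.7 395
honey scene [0.623 0.192 0.099] z 0.0987 mean [0.6258 0.1935] mec 627 195 32.6 310
tw top [ 0.501 -0.285  0.106] z 0.105 mean [ 0.5021 -0.2911] mec 502 -292 22.2 196
tw scene [ 0.501 -0.285  0.106] z 0.1064 mean [ 0.5014 -0.2904] mec 502 -291 22.4 282
top centre [ 0.48030406 -0.03176307  0.03442486]
((514.8983154296875, -56.77626037597656), (270.32037353515625, 289.34820556640625), 85
[... 642 characters left out ...]
622,
       810, 329,  76,  42,  40, 100, 302, 371, 230, 152, 128,  47,   7,
         0,   0,   0]), array([0.01 , 0.012, 0.014, 0.016, 0.018, 0.02 , 0.022, 0.024, 0.026,
       0.028, 0.03 , 0.032, 0.034, 0.036, 0.038, 0.04 , 0.042, 0.044,
       0.046, 0.048, 0.05 , 0.052, 0.054, 0.056, 0.058, 0.06 , 0.062,
       0.064, 0.066, 0.068]))
262 198 [0.537 0.019 0.005]
298 198 [ 0.535 -0.088  0.009]
262 232 [0.436 0.021 0.012]
296 233 [ 0.431 -0.079  0.014]
248 185 [0.574 0.06  0.028]
310 184 [ 0.57  -0.12   0.053]
247 245 [0.399 0.066 0.034]
310 246 [ 0.392 -0.116  0.034]
276 210 [ 0.499 -0.021  0.028]
285 210 [ 0.497 -0.046  0.046]
276 219 [ 0.472 -0.02   0.033]
285 219 [ 0.471 -0.046  0.039]
```

View pics/c1.png

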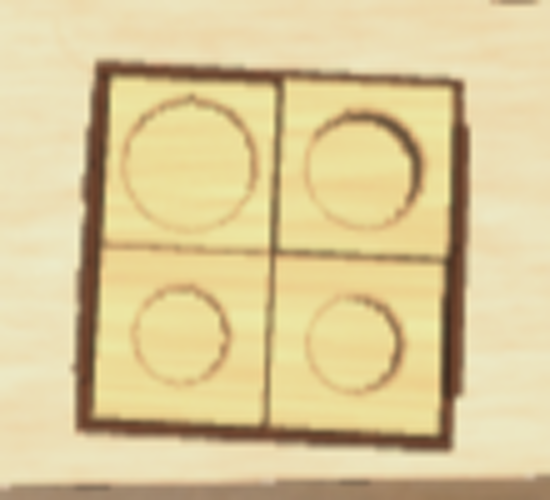

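```bash
python3 - <<'E'
from h import *
from scipy.optimize import least_squares
D={n:np.load(n+'0.npz') for n in ['top','scene']}
d=D['top'];fx,fy,cx,cy=d['k'];M=d['M']
W=[('jar',190,165,.028,1,1),('mill',363,170,.050,1,-1),('spL',181,335,.036,-1,1),('spR',355,344,.036,-1,-1)]
X=[]
for n,a,b,z,_,_ in W:
    u=225+(a+.5)/5-.5;v=165+(b+.5)/5-.5
    r=M[:3,:3]@[(u-cx)/fx,(v-cy)/fy,1];p=M[:3,3]+r*(z-M[2,3])/r[2];X.append(p[:2]);print(n,p.round(4))
X=np.array(X)
def well(a): 
    c,s=np.cos(a[2]),np.sin(a[2]);return np.array([[a[0]+.0505*(c*i-s*j),a[1]+.0505*(s*i+c*j)] for *_,i,j in W])
s=least_squares(lambda a:(well(a)-X).ravel(),[.48,-.03,0]);print('rays',s.x,well(s.x).round(4),s.fun.reshape(-1,2).round(4))
# height-map fit with depth
def model(a,p):
    c,sn=np.cos(a[2]),np.sin(a[2]);dx=p[:,0]-a[0];dy=p[:,1]-a[1];X=c*dx+sn*dy;Y=-sn*dx+c*dy
    sg=lambda t:.5*(1+np.tanh(t/.002))
    h=np.zeros(len(p))
    for (n,_,_,z,i,j),rad in zip(W,[.038,.033,.0265,.0265]):
        rr=np.hypot(X-.0505*i,Y-.0505*j);ins=sg(.049-abs(X-.0505*i))*sg(.049-abs(Y-.0505*j))
        h+=ins*(.012+(z-.012)*sg(rr-rad))
    return h
for m in D:
    Q=D[m]['P'].reshape(-1,3);Q=Q[np.hypot(Q[:,0]-.483,Q[:,1]+.03)<.125]
    def f(a):
        c,sn=np.cos(a[2]),np.sin(a[2]);X=c*(Q[:,0]-a[0])+sn*(Q[:,1]-a[1]);Y=-sn*(Q[:,0]-a[0])+c*(Q[:,1]-a[1])
        w=(abs(X)<.097)&(abs(Y)<.097)
        return w*(model(a,Q)+a[3]-Q[:,2])
    best=min((least_squares(f,[*s.x,0],diff_step=1e-3,loss='soft_l1',f_scale=.004),),key=lambda r:r.cost)
    print(m,best.x.round(4),well(best.x).round(4).tolist())
E
python3 -m inch '[{"slide":[0,0,0],"roll":-7,"hand":-1},{"slide":[0,0,0],"roll":-6.5,"hand":-1},{"slide":[-0.06,-0.04,0],"roll":0,"hand":-1},{"slide":[-0.06,-0.04,0],"roll":0,"hand":-1},{"slide":[-0.06,-0.04,0],"roll":0,"hand":-1},{"slide":[-0.06,-0.04,0],"roll":0,"hand":-1},{"slide":[-0.06,-0.04,0],"roll":0,"hand":-1},{"slide":[0,-0.04,0],"roll":0,"hand":-1},{"slide":[0,0,0],"roll":0,"hand":-1},{"slide":[0,0,0],"roll":0,"hand":-1}]' 40
```

```text
jar [0.5358 0.0175 0.028 ]
mill [ 0.5285 -0.0817  0.05  ]
spL [0.4362 0.025  0.036 ]
spR [ 0.4291 -0.0753  0.036 ]
rays [ 0.4824052  -0.02862944 -0.07119799] [[ 0.5364  0.0182]
 [ 0.5292 -0.0826]
 [ 0.4356  0.0253]
 [ 0.4284 -0.0754]] [[ 0.0005  0.0007]
 [ 0.0007 -0.0009]
 [-0.0006  0.0003]
 [-0.0007 -0.0001]]
top [ 0.4823 -0.0286 -0.0708 -0.0008] [[0.5363, 0.0182], [0.5291, -0.0826], [0.4355, 0.0253], [0.4284, -0.0755]]
scene [ 0.4915 -0.0252 -0.0712  0.002 ] [[0.5455, 0.0216], [0.5383, -0.0791], [0.4447, 0.0288], [0.4375, -0.0719]]
clock: 1.35
tcp_pos: [0.4052, 0.3955, 0.3039]
orientation: [0.003, -3.141, -0.002]
ft_force: [-0.1, 0.1, 0.5]
grip_width: 1.0
grip_force: 0.0
```

```bash
python3 -m inch '[{"slide":[-0.04,-0.02,0],"roll":0,"hand":-1},{"slide":[-0.04,-0.02,0],"roll":0,"hand":-1},{"slide":[-0.04,-0.02,0],"roll":0,"hand":-1},{"slide":[-0.04,-0.02,0],"roll":0,"hand":-1},{"slide":[-0.023,-0.01,0],"roll":0,"hand":-1},{"slide":[0,0,0],"roll":0,"hand":-1},{"slide":[0,0,0],"roll":0,"hand":-1},{"slide":[0,0,0],"roll":0,"hand":-1},{"slide":[0,0,0],"roll":0,"hand":-1},{"slide":[0,0,0],"roll":0,"hand":-1}]'
python3 - <<'E'
from h import *
c,P,M=cap('wrist');print(M.round(3),c['fx']);cv2.imwrite('pics/w1.png',c['image']);np.savez('w1.npz',P=P)
E
```

```text
clock: 2.6
tcp_pos: [0.5883, 0.3053, 0.3041]
orientation: [-0.002, 3.142, 0.0]
ft_force: [-0.4, 0.4, 0.7]
grip_width: 0.998
grip_force: 0.0
[[-0.     0.964  0.267  0.521]
 [ 1.     0.     0.     0.305]
 [ 0.     0.267 -0.964  0.374]
 [ 0.     0.     0.     1.   ]] 281.583484197349
```

View pics/w1.png

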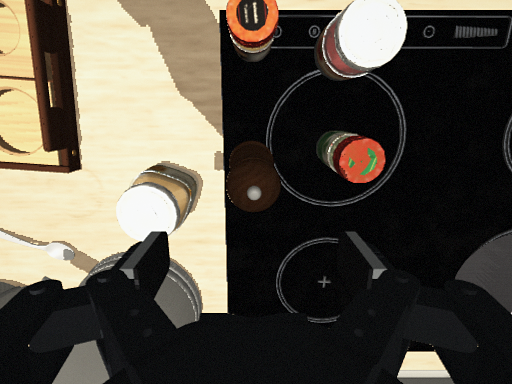

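The wrist view shows the mill between the fingers, its knob at (254,193), with the green jar at (358,160), the jam lid at (370,28) and the honey lid at (148,212). I'll cross-check their positions with wrist depth.

```bash
cat >> h.py <<'E'
def disc(P,c,h,rad=.06,tol=.006):
    Q=P.reshape(-1,3);Q=Q[~np.isnan(Q[:,0])]
    s=Q[(np.hypot(*(Q[:,:2]-c).T)<rad)&(abs(Q[:,2]-h)<tol)]
    if len(s)<8:return None
    (x,y),r=cv2.minEnclosingCircle((s[:,:2]*1000).astype(np.float32))
    return np.r_[np.median(s[:,2])*1000,s[:,:2].mean(0)*1000,x,y,r,len(s)].round(1)
E
python3 - <<'E'
from h import *
P=np.load('w1.npz')['P']
print('mill',disc(P,[.588,.305],.154,.03),'headslice',disc(P,[.588,.305],.128,.05,.012))
print('green',disc(P,[.568,.408],.110),'jam',disc(P,[.455,.408],.101),'honey',disc(P,[.627,.194],.099),'sp1',disc(P,[.444,.304],.11))
E
```

```text
mill [153.  586.5 306.1 586.9 306.3   6.1 167. ] headslice [ 135.   582.1  305.5  587.3  305.5   25.  1346. ]
green [ 110.6  566.9  407.4  567.7  408.5   22.3 1712. ] jam [ 101.1  456.   408.1  454.9  408.9   30.5 4031. ] honey [  98.2  622.7  194.4  626.   194.1   32.7 2656. ] sp1 [ 110.5  448.1  304.4  443.8  304.4   22.  1926. ]
```

```bash
python3 -m inch '[{"slide":[0.001,0.0005,0.03],"roll":0,"hand":-1},{"slide":[0,0,0.03],"roll":0,"hand":-1},{"slide":[0,0,0.03],"roll":0,"hand":-1},{"slide":[0,0,0.02],"roll":0,"hand":-1},{"slide":[0,0,0.016],"roll":0,"hand":-1},{"slide":[0,0,0],"roll":0,"hand":-1},{"slide":[0,0,0],"roll":0,"hand":1},{"slide":[0,0,0],"roll":0,"hand":1},{"slide":[0,0,0],"roll":0,"hand":1},{"slide":[0,0,0],"roll":0,"hand":1}]' 40
python3 -m inch '[{"slide":[0,0,0],"roll":0,"hand":1},{"slide":[0,0,0],"roll":0,"hand":1},{"slide":[0,0,0],"roll":0,"hand":1},{"slide":[0,0,-0.01],"roll":0,"hand":1},{"slide":[0,0,-0.02],"roll":0,"hand":1},{"slide":[0,0,-0.03],"roll":0,"hand":1},{"slide":[0,0,-0.03],"roll":0,"hand":1},{"slide":[0,0,-0.03],"roll":0,"hand":1},{"slide":[0,0,-0.02],"roll":0,"hand":1},{"slide":[0,0,0],"roll":0,"hand":1}]'
python3 - <<'E'
from h import *
c,P,M=cap('wrist');cv2.imwrite('pics/w2.png',c['image'])
E
```

```text
clock: 3.9
tcp_pos: [0.5883, 0.3056, 0.1794]
orientation: [-0.001, 3.14, 0.002]
ft_force: [-0.9, -1.0, 7.3]
grip_width: 0.545
grip_force: 40.7
clock: 5.15
tcp_pos: [0.5884, 0.306, 0.3208]
orientation: [-0.001, 3.137, 0.005]
ft_force: [-0.4, -0.5, -1.7]
grip_width: 0.548
grip_force: 41.3
```

View pics/w2.png

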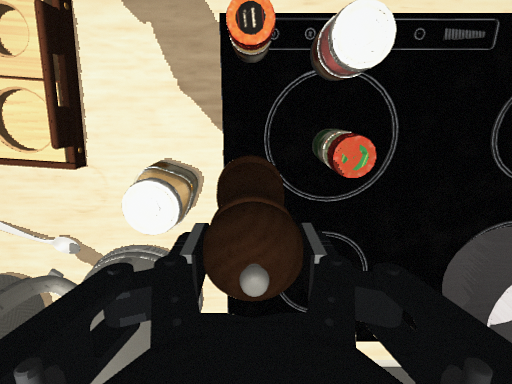

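```bash
python3 -m inch '[{"slide":[0.01,-0.02,0],"roll":0,"hand":1},{"slide":[0.01,-0.04,0],"roll":0,"hand":1},{"slide":[0.01,-0.05,0],"roll":0,"hand":1},{"slide":[0.01,-0.05,0],"roll":0,"hand":1},{"slide":[0.01,-0.05,0],"roll":0,"hand":1},{"slide":[0.009,-0.05,0],"roll":0,"hand":1},{"slide":[0,-0.05,0],"roll":0,"hand":1},{"slide":[0,-0.04,0],"roll":0,"hand":1},{"slide":[0,-0.03,0],"roll":0,"hand":1},{"slide":[0,-0.009,0],"roll":0,"hand":1}]'
python3 -m inch '[{"slide":[0,0,0],"roll":0,"hand":1},{"slide":[0,0,0],"roll":0,"hand":1},{"slide":[0,0,0],"roll":0,"hand":1},{"slide":[0,0,0],"roll":0,"hand":1},{"slide":[0,0,0],"roll":0,"hand":1},{"slide":[0,0,0],"roll":0,"hand":1},{"slide":[0,0,0],"roll":0,"hand":1},{"slide":[0,0,0],"roll":0,"hand":1},{"slide":[0,0,0],"roll":0,"hand":1},{"slide":[0,0,0],"roll":0,"hand":1}]'
python3 - <<'E'
from h import *
c,P,M=cap('wrist');cv2.imwrite('pics/w3.png',c['image']);np.savez('w3.npz',P=P,M=M,k=[c['fx'],c['fy'],c['cx'],c['cy']])
print('knob',disc(P,M[:2,3]+[.068,0],.296,.06,.012))
print(P[30::60,20::80].round(3).tolist())
E
```

```text
clock: 6.45
tcp_pos: [0.5281, -0.086, 0.3169]
orientation: [-0.005, -3.139, 0.001]
ft_force: [-1.0, 0.5, -1.9]
grip_width: 0.549
grip_force: 41.5
clock: 7.7
tcp_pos: [0.529, -0.0836, 0.3179]
orientation: [-0.001, 3.142, 0.0]
ft_force: [-0.5, 0.1, -2.4]
grip_width: 0.547
grip_force: 41.6
knob [ 301.7  524.3  -83.7  525.8  -83.6   58.7 9922. ]
[[[0.366, -0.372, -0.0], [0.367, -0.272, 0.0], [0.366, -0.174, -0.001], [0.373, -0.075, 0.024], [0.367, 0.024, 0.001], [0.367, 0.123, 0.0], [0.367, 0.222, 0.001]], [[0.437, -0.386, 0.001], [0.437, -0.282, 0.002], [0.437, -0.178, 0.0], [0.438, -0.074, 0.011], [0.438, 0.027, 0.012], [0.437, 0.135, -0.0], [0.437, 0.239, -0.0]], [[0.515, -0.405, -0.001], [0.509, -0.271, 0.042], [0.515, -0.184, 0.001], [0.514, -0.074, 0.011], [0.514, 0.033, 0.011], [0.515, 0.147, 0.0], [0.516, 0.259, -0.002]], [[0.603, -0.423, 0.0], [0.603, -0.307, -0.0], [0.603, -0.19, -0.0], [0.504, -0.08, 0.27], [0.593, 0.035, 0.027], [0.603, 0.161, -0.0], [0.602, 0.274, 0.004]], [[0.684, -0.419, 0.029], [0.517, -0.138, 0.298], [0.516, -0.109, 0.299], [0.523, -0.081, 0.288], [0.517, -0.052, 0.298], [0.701, 0.175, 0.002], [0.642, 0.204, 0.098]], [[0.517, -0.145, 0.326], [0.536, -0.137, 0.306], [0.512, -0.101, 0.332], [0.517, -0.082, 0.327], [0.511, -0.063, 0.333], [0.524, -0.034, 0.319], [0.811, 0.323, 0.004]]]
```

View pics/w3.png

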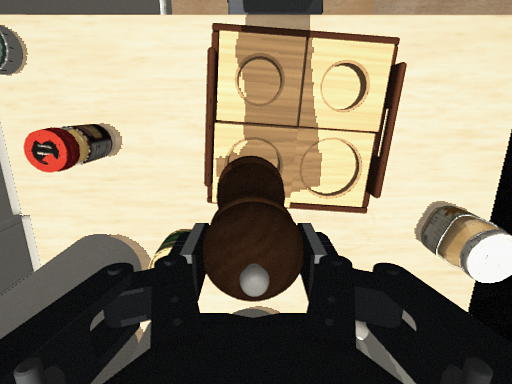

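The wells are at about (260,80) and (345,86) for the spice jars and (330,166) for the jam jar. The mill well at (250,165) is half hidden by the mill.

Run:
```python
from h import *
from scipy.optimize import least_squares
d=np.load('w3.npz');P=d['P'];M=d['M'];fx,fy,cx,cy=d['k']
W=[('jar',330,166,.028,1,1,.038),('mill',0,0,.05,1,-1,.033),('spL',345,86,.036,-1,1,.0265),('spR',260,80,.036,-1,-1,.0265)]
for n,u,v,z,*_ in W:
    if u:
        r=M[:3,:3]@[(u-cx)/fx,(v-cy)/fy,1];print(n,(M[:3,3]+r*(z-M[2,3])/r[2]).round(4))
well=lambda a:np.array([[a[0]+.0505*(np.cos(a[2])*i-np.sin(a[2])*j),a[1]+.0505*(np.sin(a[2])*i+np.cos(a[2])*j)] for *_,i,j,_ in W])
Q=P.reshape(-1,3);Q=Q[(np.hypot(Q[:,0]-.483,Q[:,1]+.028)<.14)&(Q[:,2]<.06)]
def f(a):
    c,s=np.cos(a[2]),np.sin(a[2]);X=c*(Q[:,0]-a[0])+s*(Q[:,1]-a[1]);Y=-s*(Q[:,0]-a[0])+c*(Q[:,1]-a[1])
    sg=lambda t:.5*(1+np.tanh(t/.0015));h=0*X
    for n,_,_,z,i,j,rad in W:
        h+=sg(.0495-abs(X-.0505*i))*sg(.0495-abs(Y-.0505*j))*(.012+(z-.012)*sg(np.hypot(X-.0505*i,Y-.0505*j)-rad))
    return ((abs(X)<.09)&(abs(Y)<.09))*(h+a[3]-Q[:,2])
for i0 in ([.4824,-.0286,-.071,0],[.4915,-.0252,-.071,0]):
    b=least_squares(f,i0,diff_step=1e-3,loss='soft_l1',f_scale=.003);print(b.cost,b.x.round(4),well(b.x).round(4).tolist())
```

```text
jar [0.5322 0.0168 0.028 ]
spL [0.4347 0.0253 0.036 ]
spR [ 0.4281 -0.075   0.036 ]
0.04602525256918963 [ 4.82e-01 -2.93e-02 -7.00e-02  2.00e-04] [[0.5359, 0.0176], [0.5289, -0.0832], [0.4352, 0.0246], [0.4281, -0.0761]]
0.04601976149732872 [ 4.82e-01 -2.93e-02 -6.96e-02  2.00e-04] [[0.5359, 0.0176], [0.5289, -0.0832], [0.4352, 0.0246], [0.4281, -0.0761]]
```

```bash
python3 -m inch '[{"slide":[-0.001,0.0005,0.02],"roll":0,"hand":1},{"slide":[0,0,0.025],"roll":0,"hand":1},{"slide":[0,0,0.02],"roll":0,"hand":1},{"slide":[0,0,0.015],"roll":0,"hand":1},{"slide":[0,0,0.01],"roll":0,"hand":1},{"slide":[0,0,0.01],"roll":0,"hand":1},{"slide":[0,0,0.008],"roll":0,"hand":1},{"slide":[0,0,0.006],"roll":0,"hand":1},{"slide":[0,0,0],"roll":0,"hand":1},{"slide":[0,0,0],"roll":0,"hand":1}]'
```

```text
clock: 9.0
tcp_pos: [0.5302, -0.0831, 0.2041]
orientation: [-0.001, 3.141, 0.0]
ft_force: [0.2, -0.1, -1.7]
grip_width: 0.55
grip_force: 41.6
```

```bash
python3 -m inch '[{"slide":[0,0,0.004],"roll":0,"hand":1},{"slide":[0,0,0.004],"roll":0,"hand":1},{"slide":[0,0,0.003],"roll":0,"hand":1},{"slide":[0,0,0.002],"roll":0,"hand":1},{"slide":[0,0,0.002],"roll":0,"hand":1},{"slide":[0,0,0],"roll":0,"hand":1},{"slide":[0,0,0],"roll":0,"hand":1},{"slide":[0,0,0],"roll":0,"hand":1},{"slide":[0,0,0],"roll":0,"hand":1},{"slide":[0,0,0],"roll":0,"hand":1}]'
```

```text
clock: 10.25
tcp_pos: [0.53, -0.0831, 0.1889]
orientation: [-0.001, 3.142, 0.0]
ft_force: [-0.5, -0.8, -1.3]
grip_width: 0.546
grip_force: 41.5
```

```bash
python3 -m inch '[{"slide":[0,0,0.001],"roll":0,"hand":1},{"slide":[0,0,0.001],"roll":0,"hand":1},{"slide":[0,0,0.001],"roll":0,"hand":1},{"slide":[0,0,0],"roll":0,"hand":1},{"slide":[0,0,0],"roll":0,"hand":1},{"slide":[0,0,0],"roll":0,"hand":1},{"slide":[0,0,0],"roll":0,"hand":1},{"slide":[0,0,0],"roll":0,"hand":1},{"slide":[0,0,0],"roll":0,"hand":1},{"slide":[0,0,0],"roll":0,"hand":1}]'
```

```text
clock: 11.5
tcp_pos: [0.5305, -0.0831, 0.1871]
orientation: [-0.001, 3.14, -0.001]
ft_force: [-1.8, -0.1, 9.8]
grip_width: 0.55
grip_force: 42.4
```

```bash
python3 -m inch '[{"slide":[0,0,0],"roll":0,"hand":0},{"slide":[0,0,0],"roll":0,"hand":-0.5},{"slide":[0,0,0],"roll":0,"hand":-1},{"slide":[0,0,0],"roll":0,"hand":-1},{"slide":[0,0,-0.015],"roll":0,"hand":-1},{"slide":[0,0,-0.03],"roll":0,"hand":-1},{"slide":[0,0,-0.03],"roll":0,"hand":-1},{"slide":[0,0,-0.03],"roll":0,"hand":-1},{"slide":[0,0,-0.025],"roll":0,"hand":-1},{"slide":[0.01,0.02,0],"roll":0,"hand":-1}]'
python3 -m inch '[{"slide":[0.01,0.05,0],"roll":0,"hand":-1},{"slide":[0.01,0.055,0],"roll":0,"hand":-1},{"slide":[0.01,0.055,0],"roll":0,"hand":-1},{"slide":[0.01,0.055,0],"roll":0,"hand":-1},{"slide":[0.01,0.055,0],"roll":0,"hand":-1},{"slide":[0.01,0.055,0],"roll":0,"hand":-1},{"slide":[0.005,0.055,0],"roll":0,"hand":-1},{"slide":[0,0.05,0],"roll":0,"hand":-1},{"slide":[0,0.04,0],"roll":0,"hand":-1},{"slide":[0,0,0],"roll":0,"hand":-1}]'
python3 - <<'E'
from h import *
c,P,M=cap('wrist');cv2.imwrite('pics/w4.png',c['image'])
print(status.sense()['tcp_pos'],'jam',disc(P,[.455,.408],.101),'sp1',disc(P,[.444,.304],.11),'gr',disc(P,[.568,.408],.11))
c,P,M=cap('top');cv2.imwrite('pics/t4.png',c['image'])
print('mill',disc(P,[.529,-.083],.162,.03),disc(P,[.529,-.083],.136,.05,.012))
E
```

```text
clock: 12.75
tcp_pos: [0.5214, -0.0645, 0.3187]
orientation: [0.004, 3.136, -0.002]
ft_force: [-0.2, 1.3, -0.4]
grip_width: 0.999
grip_force: 0.0
clock: 14.0
tcp_pos: [0.4528, 0.4109, 0.3168]
orientation: [0.01, -3.141, -0.007]
ft_force: [-0.6, -1.3, 0.0]
grip_width: 1.002
grip_force: 0.0
[0.453698   0.40814268 0.31648432] jam [ 101.1  453.1  409.   454.2  409.1   30.3 2544. ] sp1 [ 110.4  442.5  305.4  443.1  304.4   22.2 1531. ] gr [ 110.6  565.4  408.4  567.2  408.4   22.3 1140. ]
mill [161.1 529.9 -82.  529.8 -82.    5.5  15. ] [142.9 528.5 -81.4 530.3 -82.9  25.1 209. ]
```

```bash
python3 -m inch '[{"slide":[-0.001,0.001,0.03],"roll":0,"hand":-1},{"slide":[0,0,0.04],"roll":0,"hand":-1},{"slide":[0,0,0.04],"roll":0,"hand":-1},{"slide":[0,0,0.03],"roll":0,"hand":-1},{"slide":[0,0,0.02],"roll":0,"hand":-1},{"slide":[0,0,0.015],"roll":0,"hand":-1},{"slide":[0,0,0.015],"roll":0,"hand":-1},{"slide":[0,0,0.004],"roll":0,"hand":-1},{"slide":[0,0,0],"roll":0,"hand":-1},{"slide":[0,0,0],"roll":0,"hand":-1}]'
python3 -m inch '[{"slide":[0,0,0],"roll":0,"hand":1},{"slide":[0,0,0],"roll":0,"hand":1},{"slide":[0,0,0],"roll":0,"hand":1},{"slide":[0,0,0],"roll":0,"hand":1},{"slide":[0,0,0],"roll":0,"hand":1},{"slide":[0,0,0],"roll":0,"hand":1},{"slide":[0,0,0],"roll":0,"hand":1},{"slide":[0,0,0],"roll":0,"hand":1},{"slide":[0,0,0],"roll":0,"hand":1},{"slide":[0,0,0],"roll":0,"hand":1}]' 50
```

```text
clock: 15.35
tcp_pos: [0.4558, 0.4081, 0.1225]
orientation: [-0.001, 3.141, 0.002]
ft_force: [-0.1, 1.2, -0.2]
grip_width: 0.999
grip_force: 0.0
clock: 16.6
tcp_pos: [0.4559, 0.4088, 0.1232]
orientation: [-0.002, 3.14, 0.004]
ft_force: [-0.5, 0.8, 6.1]
grip_width: 0.719
grip_force: 54.1
```

```bash
python3 -m inch '[{"slide":[0,0,-0.01],"roll":0,"hand":1},{"slide":[0,0,-0.02],"roll":0,"hand":1},{"slide":[0,0,-0.03],"roll":0,"hand":1},{"slide":[0,0,-0.04],"roll":0,"hand":1},{"slide":[0,0,-0.03],"roll":0,"hand":1},{"slide":[0,0,-0.02],"roll":0,"hand":1},{"slide":[-0.005,-0.02,0],"roll":0,"hand":1},{"slide":[-0.01,-0.04,0],"roll":0,"hand":1},{"slide":[-0.01,-0.05,0],"roll":0,"hand":1},{"slide":[-0.01,-0.05,0],"roll":0,"hand":1}]'
python3 -m inch '[{"slide":[-0.01,-0.05,0],"roll":0,"hand":1},{"slide":[-0.01,-0.05,0],"roll":0,"hand":1},{"slide":[-0.01,-0.05,0],"roll":0,"hand":1},{"slide":[-0.01,-0.04,0],"roll":0,"hand":1},{"slide":[-0.006,-0.03,0],"roll":0,"hand":1},{"slide":[0,-0.01,0],"roll":0,"hand":1},{"slide":[0,0,0],"roll":0,"hand":1},{"slide":[0,0,0],"roll":0,"hand":1},{"slide":[0,0,0],"roll":0,"hand":1},{"slide":[0,0,0],"roll":0,"hand":1}]'
python3 - <<'E'
from h import *
s=status.sense();print(s['tcp_pos'],s['ft_force'])
c,P,M=cap('wrist');cv2.imwrite('pics/w5.png',c['image']);z=s['tcp_pos'][2]-.119+.097
print('jam lid',disc(P,s['tcp_pos'][:2]-[.0014,0],z,.034,.004))
E
```

```text
clock: 17.85
tcp_pos: [0.4904, 0.2437, 0.2709]
orientation: [-0.0, -3.14, 0.005]
ft_force: [1.3, -0.4, -4.0]
grip_width: 0.715
grip_force: 56.3
clock: 19.1
tcp_pos: [0.5368, 0.0188, 0.2719]
orientation: [0.004, -3.142, -0.001]
ft_force: [-0.6, 1.3, -4.2]
grip_width: 0.721
grip_force: 56.3
[0.53679056 0.01876297 0.27190682] [-0.62832684  1.29424585 -4.2388571 ]
jam lid [  249.7   526.     18.7   526.8    18.8    32.4 13064. ]
```

View pics/w5.png

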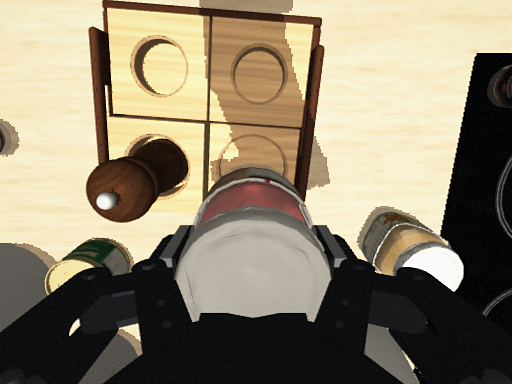

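```bash
python3 -m inch '[{"slide":[0,-0.001,0.02],"roll":0,"hand":1},{"slide":[0,0,0.03],"roll":0,"hand":1},{"slide":[0,0,0.025],"roll":0,"hand":1},{"slide":[0,0,0.02],"roll":0,"hand":1},{"slide":[0,0,0.015],"roll":0,"hand":1},{"slide":[0,0,0.01],"roll":0,"hand":1},{"slide":[0,0,0.005],"roll":0,"hand":1},{"slide":[0,0,0.004],"roll":0,"hand":1},{"slide":[0,0,0],"roll":0,"hand":1},{"slide":[0,0,0],"roll":0,"hand":1}]'
python3 -m inch '[{"slide":[0,0,0.003],"roll":0,"hand":1},{"slide":[0,0,0.003],"roll":0,"hand":1},{"slide":[0,0,0.002],"roll":0,"hand":1},{"slide":[0,0,0],"roll":0,"hand":1},{"slide":[0,0,0],"roll":0,"hand":1},{"slide":[0,0,0],"roll":0,"hand":1},{"slide":[0,0,0],"roll":0,"hand":1},{"slide":[0,0,0],"roll":0,"hand":1},{"slide":[0,0,0],"roll":0,"hand":1},{"slide":[0,0,0],"roll":0,"hand":1}]'
```

```text
clock: 20.4
tcp_pos: [0.5371, 0.0169, 0.1432]
orientation: [-0.001, 3.141, 0.0]
ft_force: [-0.6, 0.6, -5.1]
grip_width: 0.718
grip_force: 56.2
clock: 21.65
tcp_pos: [0.5369, 0.0169, 0.1349]
orientation: [-0.001, 3.142, 0.0]
ft_force: [-1.0, -0.2, -4.8]
grip_width: 0.717
grip_force: 56.3
```

```bash
python3 -m inch '[{"slide":[0,0,0.001],"roll":0,"hand":1},{"slide":[0,0,0.001],"roll":0,"hand":1},{"slide":[0,0,0.001],"roll":0,"hand":1},{"slide":[0,0,0.001],"roll":0,"hand":1},{"slide":[0,0,0],"roll":0,"hand":1},{"slide":[0,0,0],"roll":0,"hand":1},{"slide":[0,0,0],"roll":0,"hand":1},{"slide":[0,0,0],"roll":0,"hand":1},{"slide":[0,0,0],"roll":0,"hand":1},{"slide":[0,0,0],"roll":0,"hand":1}]'
```

```text
clock: 22.9
tcp_pos: [0.5369, 0.0169, 0.1309]
orientation: [-0.001, 3.141, 0.0]
ft_force: [-0.3, -0.9, -2.4]
grip_width: 0.716
grip_force: 56.6
```

```bash
python3 -m inch '[{"slide":[0,0,0.001],"roll":0,"hand":1},{"slide":[0,0,0],"roll":0,"hand":1},{"slide":[0,0,0],"roll":0,"hand":0},{"slide":[0,0,0],"roll":0,"hand":-0.5},{"slide":[0,0,0],"roll":0,"hand":-1},{"slide":[0,0,0],"roll":0,"hand":-1},{"slide":[0,0,-0.02],"roll":0,"hand":-1},{"slide":[0,0,-0.04],"roll":0,"hand":-1},{"slide":[0,0,-0.04],"roll":0,"hand":-1},{"slide":[0,0,-0.03],"roll":0,"hand":-1}]'
python3 -m inch '[{"slide":[0.01,0.02,-0.02],"roll":0,"hand":-1},{"slide":[0.01,0.04,0],"roll":0,"hand":-1},{"slide":[0.02,0.05,0],"roll":0,"hand":-1},{"slide":[0.02,0.05,0],"roll":0,"hand":-1},{"slide":[0.02,0.05,0],"roll":0,"hand":-1},{"slide":[0.01,0.05,0],"roll":0,"hand":-1},{"slide":[0.003,0.02,0],"roll":0,"hand":-1},{"slide":[0,0.007,0],"roll":0,"hand":-1},{"slide":[0,0,0],"roll":0,"hand":-1},{"slide":[0,0,0],"roll":0,"hand":-1}]'
python3 - <<'E'
from h import *
c,P,M=cap('wrist')
print(status.sense()['tcp_pos'],'sp1',disc(P,[.444,.304],.11),'gr',disc(P,[.568,.408],.11))
c,P,M=cap('top');cv2.imwrite('pics/t5.png',c['image'])
print('mill',disc(P,[.529,-.083],.162,.03),'jam',disc(P,[.536,.018],.109))
E
```

```text
clock: 24.15
tcp_pos: [0.5372, 0.0169, 0.2615]
orientation: [-0.001, 3.14, 0.0]
ft_force: [1.1, -0.3, -0.2]
grip_width: 1.005
grip_force: 0.0
clock: 25.4
tcp_pos: [0.4444, 0.3017, 0.2797]
orientation: [-0.003, -3.141, 0.003]
ft_force: [0.4, 1.0, -0.7]
grip_width: 1.001
grip_force: 0.0
[0.44434243 0.3019185  0.27978299] sp1 [ 110.5  442.2  304.1  443.2  304.    22.  1864. ] gr [110.1 561.1 391.2 564.  391.6  14.1 215. ]
mill [159.8 530.  -82.4 529.9 -82.1   5.5  14. ] jam [107.4 535.6  17.  536.   17.2  30.4 376. ]
```

```bash
python3 -m inch '[{"slide":[0.001,0.002,0.03],"roll":0,"hand":-1},{"slide":[0,0,0.03],"roll":0,"hand":-1},{"slide":[0,0,0.03],"roll":0,"hand":-1},{"slide":[0,0,0.025],"roll":0,"hand":-1},{"slide":[0,0,0.015],"roll":0,"hand":-1},{"slide":[0,0,0.002],"roll":0,"hand":-1},{"slide":[0,0,0],"roll":0,"hand":-1},{"slide":[0,0,0],"roll":0,"hand":1},{"slide":[0,0,0],"roll":0,"hand":1},{"slide":[0,0,0],"roll":0,"hand":1}]' 40
python3 -m inch '[{"slide":[0,0,0],"roll":0,"hand":1},{"slide":[0,0,0],"roll":0,"hand":1},{"slide":[0,0,0],"roll":0,"hand":1},{"slide":[0,0,0],"roll":0,"hand":1},{"slide":[0,0,0],"roll":0,"hand":1},{"slide":[0,0,0],"roll":0,"hand":1},{"slide":[0,0,0],"roll":0,"hand":1},{"slide":[0,0,0],"roll":0,"hand":1},{"slide":[0,0,0],"roll":0,"hand":1},{"slide":[0,0,0],"roll":0,"hand":1}]' 40
```

```text
clock: 26.75
tcp_pos: [0.443, 0.3058, 0.1486]
orientation: [-0.001, 3.141, 0.001]
ft_force: [-0.4, -0.8, 5.3]
grip_width: 0.515
grip_force: 40.0
clock: 28.0
tcp_pos: [0.443, 0.3058, 0.1486]
orientation: [-0.001, 3.141, 0.001]
ft_force: [-0.4, -0.9, 6.1]
grip_width: 0.512
grip_force: 40.0
```

```bash
python3 -m inch '[{"slide":[0,0,-0.01],"roll":0,"hand":1},{"slide":[0,0,-0.03],"roll":0,"hand":1},{"slide":[0,0,-0.04],"roll":0,"hand":1},{"slide":[0,0,-0.03],"roll":0,"hand":1},{"slide":[0,-0.01,-0.01],"roll":0,"hand":1},{"slide":[0.005,-0.03,0],"roll":0,"hand":1},{"slide":[0.005,-0.05,0],"roll":0,"hand":1},{"slide":[0.005,-0.05,0],"roll":0,"hand":1},{"slide":[0,-0.05,0],"roll":0,"hand":1},{"slide":[0,-0.05,0],"roll":0,"hand":1}]'
python3 -m inch '[{"slide":[0,-0.05,0],"roll":0,"hand":1},{"slide":[0,-0.045,0],"roll":0,"hand":1},{"slide":[0,-0.03,0],"roll":0,"hand":1},{"slide":[0,-0.016,0],"roll":0,"hand":1},{"slide":[0,0,0],"roll":0,"hand":1},{"slide":[0,0,0],"roll":0,"hand":1},{"slide":[0,0,0],"roll":0,"hand":1},{"slide":[0,0,0],"roll":0,"hand":1},{"slide":[0,0,0],"roll":0,"hand":1},{"slide":[0,0,0],"roll":0,"hand":1}]'
python3 - <<'E'
from h import *
s=status.sense();print(s['tcp_pos'],s['ft_force'])
c,P,M=cap('wrist');cv2.imwrite('pics/w6.png',c['image'])
E
```

```text
clock: 29.25
tcp_pos: [0.4268, 0.0634, 0.2673]
orientation: [0.001, -3.14, 0.001]
ft_force: [0.1, 0.0, -1.1]
grip_width: 0.51
grip_force: 41.0
clock: 30.5
tcp_pos: [0.428, -0.0751, 0.2679]
orientation: [0.002, -3.142, -0.0]
ft_force: [0.4, 0.2, -1.5]
grip_width: 0.508
grip_force: 41.0
[ 0.42798664 -0.07507722  0.26787744] [ 0.39001767  0.18481157 -1.46980552]
```

View pics/w6.png

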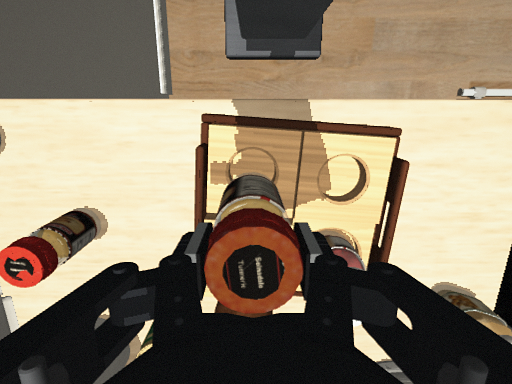

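```bash
python3 -m inch '[{"slide":[0,-0.0005,0.02],"roll":0,"hand":1},{"slide":[0,0,0.02],"roll":0,"hand":1},{"slide":[0,0,0.02],"roll":0,"hand":1},{"slide":[0,0,0.015],"roll":0,"hand":1},{"slide":[0,0,0.01],"roll":0,"hand":1},{"slide":[0,0,0.006],"roll":0,"hand":1},{"slide":[0,0,0.006],"roll":0,"hand":1},{"slide":[0,0,0.005],"roll":0,"hand":1},{"slide":[0,0,0],"roll":0,"hand":1},{"slide":[0,0,0],"roll":0,"hand":1}]'
python3 -m inch '[{"slide":[0,0,0.003],"roll":0,"hand":1},{"slide":[0,0,0.002],"roll":0,"hand":1},{"slide":[0,0,0.001],"roll":0,"hand":1},{"slide":[0,0,0.001],"roll":0,"hand":1},{"slide":[0,0,0],"roll":0,"hand":1},{"slide":[0,0,0],"roll":0,"hand":1},{"slide":[0,0,0],"roll":0,"hand":1},{"slide":[0,0,0],"roll":0,"hand":1},{"slide":[0,0,0],"roll":0,"hand":1},{"slide":[0,0,0],"roll":0,"hand":1}]'
```

```text
clock: 31.8
tcp_pos: [0.4281, -0.0757, 0.166]
orientation: [-0.001, 3.141, 0.0]
ft_force: [0.4, 0.2, -1.3]
grip_width: 0.51
grip_force: 41.0
clock: 33.05
tcp_pos: [0.428, -0.0757, 0.1589]
orientation: [-0.001, 3.142, 0.0]
ft_force: [-0.5, -0.8, -1.2]
grip_width: 0.512
grip_force: 41.0
```

```bash
python3 -m inch '[{"slide":[0,0,0.001],"roll":0,"hand":1},{"slide":[0,0,0.001],"roll":0,"hand":1},{"slide":[0,0,0.001],"roll":0,"hand":1},{"slide":[0,0,0],"roll":0,"hand":1},{"slide":[0,0,0],"roll":0,"hand":1},{"slide":[0,0,0],"roll":0,"hand":1},{"slide":[0,0,0],"roll":0,"hand":1},{"slide":[0,0,0],"roll":0,"hand":1},{"slide":[0,0,0],"roll":0,"hand":1},{"slide":[0,0,0],"roll":0,"hand":1}]'
```

```text
clock: 34.3
tcp_pos: [0.4281, -0.0758, 0.1562]
orientation: [-0.001, 3.141, -0.0]
ft_force: [0.1, -0.2, 5.2]
grip_width: 0.509
grip_force: 41.5
```

```bash
python3 -m inch '[{"slide":[0,0,0],"roll":0,"hand":0.2},{"slide":[0,0,0],"roll":0,"hand":-0.3},{"slide":[0,0,0],"roll":0,"hand":-1},{"slide":[0,0,0],"roll":0,"hand":-1},{"slide":[0,0,-0.02],"roll":0,"hand":-1},{"slide":[0,0,-0.03],"roll":0,"hand":-1},{"slide":[0,0,-0.04],"roll":0,"hand":-1},{"slide":[0,0,-0.03],"roll":0,"hand":-1},{"slide":[0,0.01,-0.01],"roll":0,"hand":-1},{"slide":[-0.005,0.03,0],"roll":0,"hand":-1}]'
python3 -m inch '[{"slide":[-0.015,0.05,0],"roll":0,"hand":-1},{"slide":[-0.02,0.055,0],"roll":0,"hand":-1},{"slide":[-0.02,0.055,0],"roll":0,"hand":-1},{"slide":[-0.02,0.055,0],"roll":0,"hand":-1},{"slide":[-0.02,0.055,0],"roll":0,"hand":-1},{"slide":[-0.02,0.055,0],"roll":0,"hand":-1},{"slide":[-0.015,0.05,0],"roll":0,"hand":-1},{"slide":[-0.004,0.05,0],"roll":0,"hand":-1},{"slide":[0,0.019,0],"roll":0,"hand":-1},{"slide":[0,0,0],"roll":0,"hand":-1}]'
python3 - <<'E'
from h import *
c,P,M=cap('wrist')
print(status.sense()['tcp_pos'],'gr',disc(P,[.568,.408],.11))
c,P,M=cap('top')
print('mill',disc(P,[.529,-.083],.162,.03),'jam',disc(P,[.536,.018],.109),'sp1',disc(P,[.428,-.076],.118))
E
```

```text
clock: 35.55
tcp_pos: [0.4327, -0.0364, 0.286]
orientation: [0.005, 3.141, -0.001]
ft_force: [1.2, -0.0, -0.3]
grip_width: 0.997
grip_force: 0.0
clock: 36.8
tcp_pos: [0.5645, 0.4109, 0.2841]
orientation: [0.008, -3.139, 0.0]
ft_force: [0.0, 0.1, 0.5]
grip_width: 0.998
grip_force: 0.0
[0.56553295 0.40862744 0.28436348] gr [ 110.7  566.5  408.7  567.5  408.7   22.1 1798. ]
mill [160.2 529.7 -81.9 529.9 -82.1   5.5  16. ] jam [107.5 535.7  17.  536.1  17.1  30.4 373. ] sp1 [116.9 429.  -76.9 428.7 -77.   21.8 207. ]
```

Good. Now the green jar at (0.5675, 0.4087).

```bash
python3 -m inch '[{"slide":[-0.001,0,0.03],"roll":0,"hand":-1},{"slide":[0,0,0.03],"roll":0,"hand":-1},{"slide":[0,0,0.03],"roll":0,"hand":-1},{"slide":[0,0,0.025],"roll":0,"hand":-1},{"slide":[0,0,0.015],"roll":0,"hand":-1},{"slide":[0,0,0.006],"roll":0,"hand":-1},{"slide":[0,0,0],"roll":0,"hand":-1},{"slide":[0,0,0],"roll":0,"hand":1},{"slide":[0,0,0],"roll":0,"hand":1},{"slide":[0,0,0],"roll":0,"hand":1}]' 40
python3 -m inch '[{"slide":[0,0,0],"roll":0,"hand":1},{"slide":[0,0,0],"roll":0,"hand":1},{"slide":[0,0,0],"roll":0,"hand":1},{"slide":[0,0,0],"roll":0,"hand":1},{"slide":[0,0,0],"roll":0,"hand":1},{"slide":[0,0,0],"roll":0,"hand":1},{"slide":[0,0,0],"roll":0,"hand":1},{"slide":[0,0,0],"roll":0,"hand":1},{"slide":[0,0,0],"roll":0,"hand":1},{"slide":[0,0,0],"roll":0,"hand":1}]' 40
```

```text
clock: 38.15
tcp_pos: [0.568, 0.4088, 0.1509]
orientation: [-0.001, 3.14, 0.002]
ft_force: [-0.9, -0.4, 4.1]
grip_width: 0.513
grip_force: 41.0
clock: 39.4
tcp_pos: [0.568, 0.4088, 0.1508]
orientation: [-0.001, 3.14, 0.002]
ft_force: [-0.5, 0.2, 6.3]
grip_width: 0.505
grip_force: 41.1
```

```bash
python3 -m inch '[{"slide":[0,0,-0.01],"roll":0,"hand":1},{"slide":[0,0,-0.03],"roll":0,"hand":1},{"slide":[0,0,-0.04],"roll":0,"hand":1},{"slide":[0,0,-0.03],"roll":0,"hand":1},{"slide":[0.01,-0.01,-0.02],"roll":0,"hand":1},{"slide":[0.02,-0.03,0],"roll":0,"hand":1},{"slide":[0.025,-0.045,0],"roll":0,"hand":1},{"slide":[0.025,-0.045,0],"roll":0,"hand":1},{"slide":[0.025,-0.045,0],"roll":0,"hand":1},{"slide":[0.02,-0.045,0],"roll":0,"hand":1}]'
python3 -m inch '[{"slide":[0.007,-0.05,0],"roll":0,"hand":1},{"slide":[0,-0.05,0],"roll":0,"hand":1},{"slide":[0,-0.04,0],"roll":0,"hand":1},{"slide":[0,-0.02,0],"roll":0,"hand":1},{"slide":[0,-0.004,0],"roll":0,"hand":1},{"slide":[0,0,0],"roll":0,"hand":1},{"slide":[0,0,0],"roll":0,"hand":1},{"slide":[0,0,0],"roll":0,"hand":1},{"slide":[0,0,0],"roll":0,"hand":1},{"slide":[0,0,0],"roll":0,"hand":1}]'
python3 - <<'E'
from h import *
c,P,M=cap('wrist');cv2.imwrite('pics/w7.png',c['image'])
E
```

```text
clock: 40.65
tcp_pos: [0.4414, 0.1867, 0.2801]
orientation: [0.002, -3.141, 0.001]
ft_force: [0.8, -0.5, -1.0]
grip_width: 0.508
grip_force: 41.0
clock: 41.9
tcp_pos: [0.4359, 0.0245, 0.2799]
orientation: [0.002, -3.142, -0.0]
ft_force: [-1.1, 0.2, -2.0]
grip_width: 0.513
grip_force: 41.0
```

View pics/w7.png

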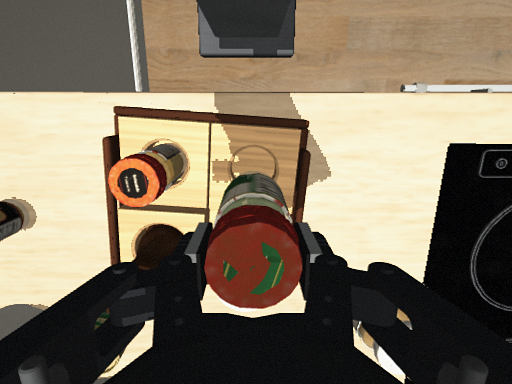

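The green jar hangs upright over its well at (254,163), and the first spice jar sits in its well at (137,180).

```bash
python3 -m inch '[{"slide":[0,0.0005,0.02],"roll":0,"hand":1},{"slide":[0,0,0.02],"roll":0,"hand":1},{"slide":[0,0,0.025],"roll":0,"hand":1},{"slide":[0,0,0.015],"roll":0,"hand":1},{"slide":[0,0,0.012],"roll":0,"hand":1},{"slide":[0,0,0.006],"roll":0,"hand":1},{"slide":[0,0,0.006],"roll":0,"hand":1},{"slide":[0,0,0.006],"roll":0,"hand":1},{"slide":[0,0,0],"roll":0,"hand":1},{"slide":[0,0,0],"roll":0,"hand":1}]'
python3 -m inch '[{"slide":[0,0,0.003],"roll":0,"hand":1},{"slide":[0,0,0.002],"roll":0,"hand":1},{"slide":[0,0,0.001],"roll":0,"hand":1},{"slide":[0,0,0.001],"roll":0,"hand":1},{"slide":[0,0,0.001],"roll":0,"hand":1},{"slide":[0,0,0],"roll":0,"hand":1},{"slide":[0,0,0],"roll":0,"hand":1},{"slide":[0,0,0],"roll":0,"hand":1},{"slide":[0,0,0],"roll":0,"hand":1},{"slide":[0,0,0],"roll":0,"hand":1}]'
```

```text
clock: 43.2
tcp_pos: [0.436, 0.0248, 0.17]
orientation: [-0.001, 3.141, 0.0]
ft_force: [0.2, -0.5, -1.0]
grip_width: 0.511
grip_force: 41.0
clock: 44.45
tcp_pos: [0.4359, 0.0248, 0.1619]
orientation: [-0.001, 3.142, 0.0]
ft_force: [-0.1, 0.3, -0.9]
grip_width: 0.508
grip_force: 41.0
```

```bash
python3 -m inch '[{"slide":[0,0,0.001],"roll":0,"hand":1},{"slide":[0,0,0.001],"roll":0,"hand":1},{"slide":[0,0,0.001],"roll":0,"hand":1},{"slide":[0,0,0.0005],"roll":0,"hand":1},{"slide":[0,0,0],"roll":0,"hand":1},{"slide":[0,0,0],"roll":0,"hand":1},{"slide":[0,0,0],"roll":0,"hand":1},{"slide":[0,0,0],"roll":0,"hand":1},{"slide":[0,0,0],"roll":0,"hand":1},{"slide":[0,0,0],"roll":0,"hand":1}]'
```

```text
clock: 45.7
tcp_pos: [0.4359, 0.0248, 0.1584]
orientation: [-0.001, 3.142, 0.0]
ft_force: [-1.0, 1.4, 3.6]
grip_width: 0.508
grip_force: 41.3
```

Contact. Release, rise and back away.

```bash
python3 -m inch '[{"slide":[0,0,0],"roll":0,"hand":0.2},{"slide":[0,0,0],"roll":0,"hand":-0.3},{"slide":[0,0,0],"roll":0,"hand":-1},{"slide":[0,0,0],"roll":0,"hand":-1},{"slide":[0,0,-0.02],"roll":0,"hand":-1},{"slide":[0,0,-0.03],"roll":0,"hand":-1},{"slide":[0,0,-0.04],"roll":0,"hand":-1},{"slide":[0,0,-0.04],"roll":0,"hand":-1},{"slide":[0,0.02,-0.02],"roll":0,"hand":-1},{"slide":[0,0.04,0],"roll":0,"hand":-1}]'
python3 -m inch '[{"slide":[0,0.05,0],"roll":0,"hand":-1},{"slide":[0,0.05,0],"roll":0,"hand":-1},{"slide":[0,0.05,0],"roll":0,"hand":-1},{"slide":[0,0.04,0],"roll":0,"hand":-1},{"slide":[0,0.02,0],"roll":0,"hand":-1},{"slide":[0,0,0],"roll":0,"hand":-1},{"slide":[0,0,0],"roll":0,"hand":-1},{"slide":[0,0,0],"roll":0,"hand":-1},{"slide":[0,0,0],"roll":0,"hand":-1},{"slide":[0,0,0],"roll":0,"hand":-1}]'
python3 - <<'E'
from h import *
for m in ['top','scene']:
    c,P,M=cap(m);cv2.imwrite(f'pics/{m}9.png',c['image'])
    print(m,'mill',disc(P,[.529,-.083],.162,.03),'jam',disc(P,[.536,.018],.109),'sp1',disc(P,[.428,-.076],.118),'sp2',disc(P,[.4355,.025],.118),'honey',disc(P,[.627,.194],.099),'tw',disc(P,[.502,-.291],.106))
E
```

```text
clock: 46.95
tcp_pos: [0.4367, 0.0839, 0.3098]
orientation: [0.006, 3.138, -0.0]
ft_force: [-0.1, 0.7, -0.2]
grip_width: 1.0
grip_force: 0.0
clock: 48.2
tcp_pos: [0.4358, 0.2943, 0.3084]
orientation: [-0.0, 3.142, -0.0]
ft_force: [0.2, -0.1, 1.0]
grip_width: 1.003
grip_force: 0.0
top mill [159.5 530.  -82.1 530.  -82.2   5.5  15. ] jam [107.7 535.7  17.  535.7  16.9  30.  371. ] sp1 [116.8 429.2 -76.8 428.4 -76.9  22.1 207. ] sp2 [117.2 436.4  25.  436.2  25.1  21.9 208. ] honey [ 97.2 626.6 193.7 626.9 193.9  32.2 398. ] tw [ 104.6  502.  -291.4  502.5 -292.    22.2  202. ]
scene mill [160.7 530.2 -81.  530.9 -80.4   6.3  19. ] jam [109.4 535.4  17.3 535.7  18.9  31.1 360. ] sp1 [118.6 428.7 -76.2 429.4 -75.9  22.1 238. ] sp2 [119.  435.6  25.6 436.8  27.2  22.7 214. ] honey [ 98.8 625.7 193.7 626.2 195.6  32.4 310. ] tw [ 106.1  501.5 -290.3  502.5 -290.2   22.   280. ]
```

View pics/scene9.png

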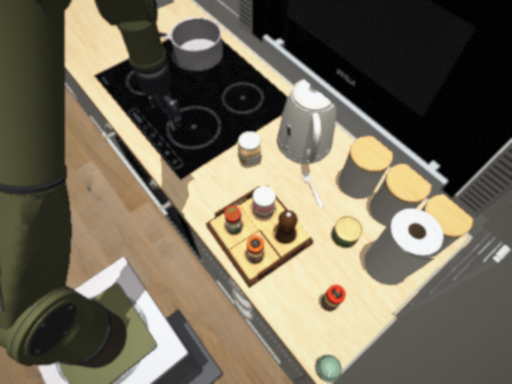

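All four stand upright at the right heights in their wells: the mill at (287,225), the jam jar at (264,201) and the spice jars at (233,217) and (255,248). The honey jar and the twin spice jar haven't moved.

```bash
python3 -c "
from rig import close_job;print(close_job())"
```

```text
the job is handed in; nothing more can be done
None
```

The job is handed in: the pepper mill, the jam jar and both spice jars from the hob stand upright, seated in their caddy wells, and the honey jar and the other spice jar were not moved.

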